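# Load the packing dial, park it and hang the loaded tag

## Task

Load the loose small kraft boxes into the free bays of the packing dial, one box flat in each bay through the window of the clear hood; some bays may already be taken. To bring another bay under the window pull up the plunger knob on the crank, swing the crank round to the next hole you need and let the plunger snap home. When all are loaded, index the dial on to its last hole, so that the red blank lies under the window, with the plunger snapped home, and only then take the green tag from its rest and hang it by its eye on the peg, past the orange gravity keeper, so that the keeper drops upright in front of it; leave the other things on the bench alone.

Things in the scene. Friction and masses are not known exactly. Their poses are not given: they have to be found in the camera images.
- dial_stand: Fixed packing dial, 304 mm across; origin on its axis, on the bench. Clear hood (62 to 68 mm up) open only in an 88 degree window from hub to rim on its -x side (green mark): a bay is loaded there, 100 mm from the axis. Steel index ring with five 13 mm holes 100 mm out, at -120, -60, 0, 60, 120 degrees, anticlockwise from its +x axis.
- dial (a joint): Turn of the white rotor with its crank, rad, anticlockwise from above; starts at 0: bay a in the window, crank at -120 degrees of the stand. One hole is 1.047 on: 1.047 bay b, 2.094 bay c, 3.142 bay d, 4.189 (the end) red blank in the window, crank at +120. Stays where left (friction 0.06 N m). Cannot turn with the plunger home (play 0.02); the crank never crosses the window.
- plunger (a joint): Height of the plunger, m: 0 with the pin home in a hole, over 0.008 when its tip is clear of the ring (it rides on the ring if let go between holes), 0.018 at most. A spring draws it down with 7 to 10 N; let go within about 3 mm of a hole it finds it by itself.
- knob_top (a point): Top centre of the black plunger knob on the crank's end, 100 mm from the axis, 132 mm above the bench with the plunger home. Upright cylinder 30 mm across, 38 mm high; below it the crank's boss (28 mm across, top 91 mm up) and arm (top 80 mm up). It swivels freely about its own axis, so the hand need not turn as the crank swings.
- bay_a (a point): Middle of the floor of bay a of the rotor: a shallow pocket with blue rims 12 mm high, inside 60 mm along the radius and 76 mm across it, floor 18 mm above the bench; it travels with the rotor.
- bay_b (a point): As bay_a, for bay b, 60 degrees clockwise of bay a.
- bay_c (a point): As bay_a, for bay c, 60 degrees clockwise of bay b.
- bay_d (a point): As bay_a, for bay d, 60 degrees clockwise of bay c.
- box_1: Small kraft box to be loaded, 52 x 68 x 36 mm (x, y, z), 0.1 kg; origin at the centre of its underside. In a bay its 52 mm side lies along the radius. Two or three of these stand loose on the bench.
- box_2: As box_1.
- box_3: As box_1.
- packed_a: A box of the same kind that is already in bay a, in some starts: in each start exactly one of packed_a to packed_d is there.
- packed_b: The same for bay b.
- packed_c: The same for bay c.
- packed_d: The same for bay d.
- tag_rest: Fixed wooden rest, 60 x 96 x 48 mm, with a slot 9 mm wide along its y axis and 40 mm deep in which the tag stands; origin at the centre of its underside, axes as the tag's at the start.
- tag: Green rigid tag, 90 g; origin at the middle of its lower edge, z up. Card 70 mm wide (y), 7 mm thick (x), 76 mm high; above it a round eye, inner diameter 44 mm, bar 10 mm, centre 105 mm up; grip tab 30 mm wide, 10 mm thick, 132 to 190 mm up. Starts upright in the slot, 8 mm above the bench. Either face may look to the front.
- tag_eye (a point): Centre of the tag's eye; x axis square to the tag's face.
- peg_stand: Fixed post (230 mm high) on a 90 mm square foot, origin at the centre of the foot's underside. A level steel peg of diameter 12 mm points from the post along its -x axis, 200 mm above the bench, from x = 0 to the tip with the keeper's pivot at x = -88 mm.
- peg_tip (a point): Pivot of the keeper at the tip of the peg, on the peg's axis; axes as the peg stand's. The tag should hang about 48 mm behind it.
- keeper (a joint): Orange gravity keeper in the peg's tip, rad: 0 upright, nose 26 mm above the peg's axis, weight 16 mm below. The eye, pushed along the peg with its inner top edge 10 to 20 mm above that axis, tips the nose inward (up to 1.45) with under 1 N; it falls back to 0 once the tag is 25 mm behind the pivot. It cannot tip outward.
- measure: Yellow tape measure, 68 x 71 x 35 mm; bystander.
- green_tin: Flat green hinged tin, shut, 69 x 98 x 24 mm; bystander.
- white_tin: Round white tin, 62 mm across, 22 mm high; bystander.

How it is judged:
On the way, in this order (a step that is already met when the one before it is completed fails the run):
1. every loose kraft box lies flat in a bay of its own (((horizontal distance between box_1 and bay_a below 0.012 m and z of box_1 in the frame of bay_a below 0.008 m) or (horizontal distance between box_1 and bay_b below 0.012 m and z of box_1 in the frame of bay_b below 0.008 m) or (horizontal distance between box_1 and bay_c below 0.012 m and z of box_1 in the frame of bay_c below 0.008 m) or (horizontal distance between box_1 and bay_d below 0.012 m and z of box_1 in the frame of bay_d below 0.008 m)) and angle between each of box_1, box_2, box_3's own z axis and vertical below 0.1 rad and ((horizontal distance between box_2 and bay_a below 0.012 m and z of box_2 in the frame of bay_a below 0.008 m) or (horizontal distance between box_2 and bay_b below 0.012 m and z of box_2 in the frame of bay_b below 0.008 m) or (horizontal distance between box_2 and bay_c below 0.012 m and z of box_2 in the frame of bay_c below 0.008 m) or (horizontal distance between box_2 and bay_d below 0.012 m and z of box_2 in the frame of bay_d below 0.008 m)) and ((horizontal distance between box_3 and bay_a below 0.012 m and z of box_3 in the frame of bay_a below 0.008 m) or (horizontal distance between box_3 and bay_b below 0.012 m and z of box_3 in the frame of bay_b below 0.008 m) or (horizontal distance between box_3 and bay_c below 0.012 m and z of box_3 in the frame of bay_c below 0.008 m) or (horizontal distance between box_3 and bay_d below 0.012 m and z of box_3 in the frame of bay_d below 0.008 m))), for 0.2 s.
2. the dial is parked at its last hole with the plunger snapped home (value of joint dial above 4.14 rad and value of joint plunger below 0.0025 m), for 0.2 s.
3. the tag hangs by its eye on the peg behind the upright keeper, let go (x of tag_eye in the frame of peg_tip between 0.02 and 0.09 m and y of tag_eye in the frame of peg_tip between -0.02 and 0.02 m and z of tag_eye in the frame of peg_tip between -0.024 and -0.008 m and angle between tag's own z axis and vertical below 0.3 rad and value of joint keeper below 0.12 rad and contact force between the fingers and tag below 0.1 N), for 0.2 s.
At the end, for the whole second after the job is handed in: Every box lies flat in a bay (within 12 mm of its middle); the box packed before is still in its bay; dial over 4.14 rad, plunger under 2.5 mm; tag released and still, its eye on the peg 20 to 90 mm behind the keeper's pivot, tilt under 0.3 rad; keeper under 0.12 rad (all of step 1 and all of step 2 and horizontal distance between packed_a and bay_a below 0.012 m and z of packed_a in the frame of bay_a below 0.008 m and horizontal distance between packed_b and bay_b below 0.012 m and z of packed_b in the frame of bay_b below 0.008 m and horizontal distance between packed_c and bay_c below 0.012 m and z of packed_c in the frame of bay_c below 0.008 m and horizontal distance between packed_d and bay_d below 0.012 m and z of packed_d in the frame of bay_d below 0.008 m and x of tag_eye in the frame of peg_tip between 0.02 and 0.09 m and y of tag_eye in the frame of peg_tip between -0.02 and 0.02 m and z of tag_eye in the frame of peg_tip between -0.024 and -0.008 m and angle between tag's own z axis and vertical below 0.3 rad and value of joint keeper below 0.12 rad and linear speed of tag below 0.05 m/s and linear speed of each of box_1, box_2, box_3 below 0.02 m/s); the robot touches nothing.
It fails at once if the bystander green tin is disturbed (moved more than 30 mm) (distance of green_tin from where it was at the start of the episode above 0.03 m).
It fails at once if the bystander tape measure is disturbed (moved more than 30 mm) (distance of measure from where it was at the start of the episode above 0.03 m).
It fails at once if the bystander white tin is disturbed (moved more than 30 mm) (distance of white_tin from where it was at the start of the episode above 0.03 m).
It fails at once if the tag is taken from its rest before the dial is parked (z of tag in the frame of tag_rest above 0.03 m and not (value of joint dial above 4.1 rad)).
Of packed_a, packed_b, packed_c, packed_d only 1 to 1 are there at a start; the rules pass over those that are not, and their reading is None.
Of box_1, box_2, box_3 only 2 to 3 are there at a start; the rules pass over those that are not, and their reading is None.
At some moment in a run one of box_1, box_2, box_3 may be knocked a few centimetres aside while the robot is not near it.
It also fails if it takes over 210 s, if anything falls off the work surface, if the arm or the gripper's body presses on something with over 40 N, if the wrist force passes 120 N, or if a joint passes its speed limit or range.

## Robot

A 7-joint arm with a two-finger parallel gripper is mounted at the origin on the work surface; the furniture and walls round the work are solid. World frame = base frame: x ahead of the robot, y to its left, z up, the work surface at z = 0. Lengths are in m, angles in rad, forces in N, time in s.
With the tool pointing down it reaches from about 0.4 to 0.9 m from the base axis. Payload 5.6 kg.
Tool frame: the origin (TCP) lies midway between the tips of the shut fingers; the grasp point (between the pads) lies 19 mm behind it; z points along the fingers, y is the line along which they close (so a half turn about z gives the same grasp; the last joint's range is limited). The gripper opens to 92 mm and grips with 3 to 60 N. Pads are 20 mm wide; open, the fingers measure 128 mm over their backs; the gripper's body (75 mm by 189 mm) begins 69 mm behind the grasp point.
Start: joints at [-1.21, 0.468, -0.012, 1.603, 0.006, 1.071, -0.056], TCP at [0.255, 0.598, 0.215] pointing down, gripper open.
Joint ranges: [-2.53, 2.53], [-0.31, 2.02], [-1.57, 1.55], [0.28, 2.44], [-1.29, 4.43], [0.15, 1.84], [-2.92, 2.92]. Speed limits (rad/s): [2.57, 2.57, 3.14, 3.14, 3.14, 3.14, 3.14].

## Interface

Orientations are given as a 3x3 rotation matrix whose columns are the frame's x, y, z axes.
In Python, from station import env, effector, solver, viewer, workorder, search_frame, tip_of gives the robot as it stands. Calls block until the motion is done:
- env.reach(position, orientation): joint-space move of the TCP to a pose.
- env.movel(position, frame=None, rate=0.15): straight line of the TCP; frame=None keeps the orientation; rate is the mean speed in m/s.
- env.goto_joints(angles): joint-space move.
- effector.release() and effector.grasp(squeeze=None): open the fingers fully, or close them until they stop; squeeze is the grip in N (None keeps the last).
- env.pause(seconds).
- solver.inverse_kinematics(position, orientation): joint angles nearest the present ones, or None.
- env.sense(): the state.
- viewer.read_camera(name): name is "side" or "top"; returns (picture, depth): 480x640x3 uint8, red, green, blue; 480x640 float32, m along the optical axis (not along the pixel's ray), 0 where there is no reading.
- viewer.camera_info(name): a dict with "intrinsics" (3x3 intrinsics, pixels), "eye" and "rotation" of the camera in the world. Camera axes: x right, y up, looking along -z (the intrinsics and any distortion apply to the point x, -y, -z); pixel columns grow to the right and rows downward; lengths in m; the calibration is good to about 2 mm. A picture is of the moment at which its call begins. camera_info takes no time and is no camera call.
A pose or a line that the arm cannot do raises env.PlanningError and nothing moves.
- workorder.finish_job(): hands the job in; it is judged then, once.
Trained networks look in the newest picture that a camera, given by its name, has taken for a name from the list of things; names that differ only in an ending like _2 or _b are one class to them, and where a whole thing is asked for, a point or a joint stands for the part that bears it (a point fixed in the world has none). Each returns a list of dicts, best first, with "score" (0 to 1); they miss things now and then, are a little off and sometimes report something else, mostly with a low value. They report only what shows in the picture. A call takes as long as a camera call.
- search_frame(camera, name): "at" ([x, y, z] in m, in world coordinates, good to about 4 mm: the middle of the surface that is visible of it).
- tip_of(camera, name): "at" ([x, y, z] in m, in world coordinates, good to about 4 mm: a listed point, or the origin of a listed thing).
The state is a dict: "t": time; "joint_positions": joint angles; "joint_velocities": joint speeds; "tau": joint torques, N m; "ee_pos": TCP position; "tcp_rot": TCP orientation; "wrist_force": force on the tool from outside, world axes, zero at the start; "moment": the same for the moment, N m; "gripper_width": finger opening in m; "grasp_force": force on a finger pad.
Only numpy, scipy, OpenCV 4.12 (cv2) and the standard library are available. Lean on these libraries where they do the work, as an engineer would, in place of code of your own. Each camera call takes 0.05 s, during which the arm holds its last target. There are 200 camera calls.

## Working session

There is one attempt and no reset: what is moved stays moved. The work goes in short steps, each a Python script; the robot and the scene stay as the last script left them, time stands still between calls to the robot, and variables do not carry over. Pictures are saved under pics/ and viewed, at most 14 in all, crops included, and the job is handed in when it is done.

```bash
ls; mkdir -p pics; python3 - <<'E'
from station import env, effector, solver, viewer, workorder, search_frame, tip_of
import cv2,numpy as np
for c in ("side","top"):
    im,d=viewer.read_camera(c); cv2.imwrite(f"pics/{c}0.png",im[:,:,::-1]); np.save(f"{c}0.npy",d)
    i=viewer.camera_info(c); print(c,np.round(i["eye"],3).tolist(),np.round(i["rotation"],3).tolist(),np.round(i["intrinsics"],1).tolist())
    for n in ("dial_stand","knob_top","bay_a","box_1","packed_a","tag_rest","tag","tag_eye","peg_stand","peg_tip","measure","green_tin","white_tin"):
        print(n,[(np.round(r["at"],3).tolist(),round(r["score"],2)) for r in tip_of(c,n)[:5]])
E
```

```text
pics
side [0.236, 1.318, 0.883] [[-0.968, 0.11, -0.224], [-0.248, -0.517, 0.819], [-0.026, 0.849, 0.528]] [[609.5, 0.0, 314.6], [0.0, 609.5, 244.3], [0.0, 0.0, 1.0]]
dial_stand [([0.547, 0.018, 0.001], 0.96), ([0.614, 0.23, 0.197], 0.58)]
knob_top [([0.511, -0.078, 0.132], 0.71)]
bay_a [([0.584, 0.108, 0.021], 0.86), ([0.645, 0.032, 0.016], 0.75), ([0.446, 0.002, 0.02], 0.65), ([0.485, 0.094, 0.015], 0.6)]
box_1 [([0.491, 0.232, 0.002], 0.94), ([0.365, 0.248, -0.002], 0.71)]
packed_a [([0.448, 0.002, 0.016], 0.6), ([0.598, 0.358, 0.01], 0.35)]
tag_rest [([0.604, 0.361, 0.001], 0.91), ([0.455, 0.346, 0.002], 0.22)]
tag [([0.604, 0.359, 0.005], 0.88), ([0.547, 0.015, 0.002], 0.64)]
tag_eye [([0.604, 0.362, 0.112], 0.78), ([0.493, 0.231, 0.001], 0.64)]
peg_stand [([0.702, 0.241, 0.004], 0.67), ([0.582, 0.108, 0.022], 0.26)]
peg_tip [([0.61, 0.23, 0.197], 0.78)]
measure [([0.373, 0.132, -0.003], 0.66)]
green_tin [([0.68, 0.411, 0.001], 0.69)]
white_tin [([0.745, 0.328, 0.001], 0.61), ([0.581, 0.106, 0.018], 0.3)]
top [0.315, 0.142, 1.411] [[-0.014, 0.984, -0.178], [-1.0, -0.014, 0.002], 
[... 208 characters left out ...]
9, -0.006], 0.37)]
bay_a [([0.48, 0.094, 0.023], 0.91), ([0.581, 0.113, 0.02], 0.73), ([0.449, 0.001, 0.014], 0.7), ([0.642, 0.033, 0.022], 0.57), ([0.374, 0.134, -0.0], 0.46)]
box_1 [([0.453, 0.342, 0.001], 0.92), ([0.362, 0.248, -0.002], 0.79), ([0.49, 0.231, -0.001], 0.58)]
packed_a [([0.447, -0.001, 0.015], 0.8), ([0.375, 0.133, 0.003], 0.31)]
tag_rest [([0.602, 0.369, 0.004], 0.91)]
tag [([0.603, 0.363, 0.009], 0.73)]
tag_eye [([0.604, 0.366, 0.114], 0.88), ([0.447, 0.003, 0.016], 0.69)]
peg_stand [([0.7, 0.239, -0.0], 0.75)]
peg_tip [([0.613, 0.229, 0.198], 0.74)]
measure [([0.376, 0.13, -0.001], 0.64)]
green_tin [([0.68, 0.407, 0.002], 0.56)]
white_tin [([0.745, 0.329, -0.005], 0.91)]
```

View pics/top0.png

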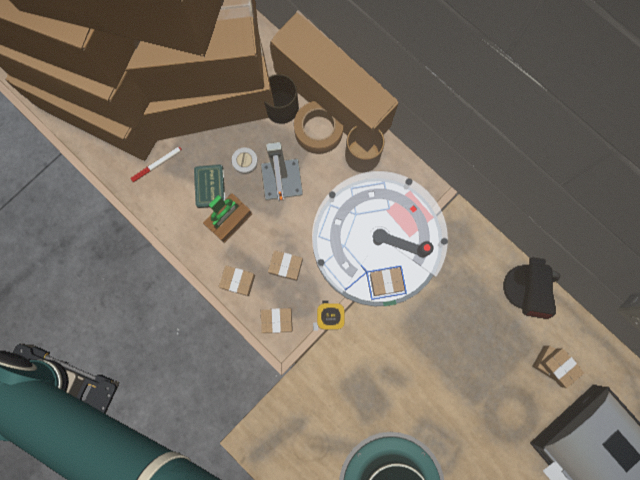

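View pics/side0.png

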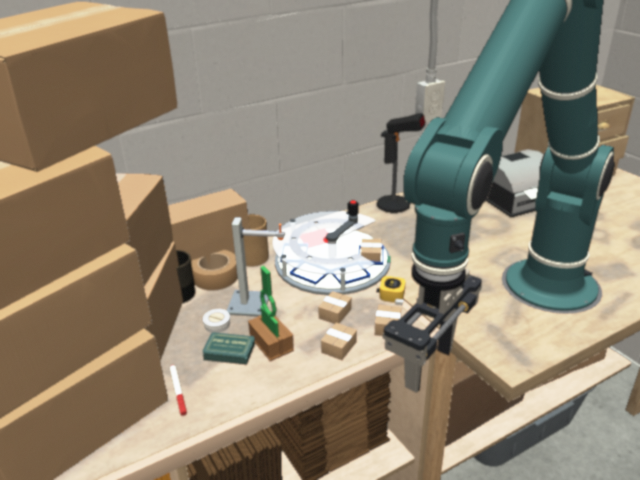

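The top view shows a packed box in bay a (387,282), under the window with its green mark at (390,303). Three loose boxes are at (236,281), (285,264) and (276,320), the knob is at (427,247), the tag in its rest at (228,213) and the peg stand at (280,170). The side view agrees, with the arm clear of the work.

```bash
cat > h.py <<'E'
from station import env, effector, solver, viewer, workorder, search_frame, tip_of
import cv2, numpy as np
def cloud(c, save=None):
    im,d=viewer.read_camera(c); i=viewer.camera_info(c); K=i["intrinsics"]
    if save: cv2.imwrite(save,im[:,:,::-1])
    v,u=np.mgrid[:480,:640]
    p=np.stack([(u-K[0][2])/K[0][0]*d,-(v-K[1][2])/K[1][1]*d,-d],-1)
    P=p@np.array(i["rotation"]).T+np.array(i["eye"]); P[d==0]=np.nan
    return P,im
def near(P,xy,r,z0,z1):
    q=P.reshape(-1,3); m=(np.hypot(q[:,0]-xy[0],q[:,1]-xy[1])<r)&(q[:,2]>z0)&(q[:,2]<z1)
    return q[m]
def rect(q):
    """centre, yaw of the long side (rad, mod pi), long, short"""
    (c,(w,h),a)=cv2.minAreaRect((q[:,:2]*1000).astype(np.float32)); a=np.radians(a)
    if w<h: w,h,a=h,w,a+np.pi/2
    return np.array(c)/1000,(a+np.pi/2)%np.pi-np.pi/2,w,h
def down(cy):
    """tool down, closing axis y at world yaw cy"""
    y=np.array([np.cos(cy),np.sin(cy),0]); z=np.array([0,0,-1.]); return np.column_stack([np.cross(y,z),y,z])
E
python3 - <<'E'
from h import *
B=[(.453,.342),(.362,.248),(.490,.231)]
for c in ("top","side"):
    P,_=cloud(c)
    print(c)
    for b in B+[(.447,.001)]:
        z=(.028,.045) if b[1]>.1 else (.046,.061)
        q=near(P,b,.055,*z); 
        if len(q)<20: print(b,len(q));continue
        r=rect(q); print('box',r[0].round(4),np.degrees(r[1]).round(1),np.round(r[2:],1),'z',np.median(q[:,2]).round(4),len(q),'mean',q.mean(0).round(4))
    for n,xy,r,z0,z1 in (('knob',(.511,-.078),.03,.122,.142),('tab',(.604,.364),.05,.145,.21),('rest',(.604,.364),.08,.04,.056),('posttop',(.70,.24),.04,.22,.24),('peg',(.65,.235),.05,.19,.215),('measure',(.374,.132),.06,.02,.05)):
        q=near(P,xy,r,z0,z1)
        if len(q)>4: R=rect(q); print(n,R[0].round(4),np.degrees(R[1]).round(1),np.round(R[2:],1),'mean',q.mean(0).round(4),'zmax',q[:,2].max().round(4),len(q))
s=env.sense(); print(np.round(s["tcp_rot"],2).tolist(), s["t"],s["gripper_width"])
# dial fit
A=np.array; ax=[(.547,.018),(.546,.017)]
cen=[];yaw=None
pts={180:[(.446,.002),(.449,.001)],120:[(.485,.094),(.48,.094)],60:[(.584,.108),(.581,.113)],0:[(.645,.032),(.642,.033)],-120:[(.511,-.078),(.508,-.073)]}
from scipy.optimize import least_squares
def f(p): 
    o=[]
    for a,l in pts.items():
        t=p[2]+np.radians(a)
        for m in l: o+=[p[0]+.1*np.cos(t)-m[0],p[1]+.1*np.sin(t)-m[1]]
    for m in ax:o+=[p[0]-m[0],p[1]-m[1]]
    return o
r=least_squares(f,[.547,.018,.1]);print('dial',r.x[:2],np.degrees(r.x[2]),np.round(r.fun*1000,1))
E
```

```text
top
box [0.457  0.3399] 73.3 [68.5 52.2] z 0.038 693 mean [0.4569 0.3395 0.0378]
box [0.3655 0.2496] -87.3 [68.3 52.3] z 0.0378 710 mean [0.3652 0.2494 0.0378]
box [0.4908 0.229 ] 74.9 [68.4 52.4] z 0.038 684 mean [0.4903 0.2287 0.0379]
box [ 0.4482 -0.0013] -81.2 [68.9 52.5] z 0.0559 686 mean [ 0.4476 -0.0007  0.0557]
knob [ 0.5106 -0.0783] -31.9 [29.6 27.6] mean [ 0.5098 -0.0778  0.1331] zmax 0.1407 160
tab [0.6009 0.3631] -43.2 [33.8 12.2] mean [0.6006 0.3604 0.1826] zmax 0.2048 174
rest [0.6025 0.3614] -44.4 [95.6 61.3] mean [0.5965 0.3572 0.0493] zmax 0.056 719
posttop [0.707  0.2395] -80.0 [30.  17.4] mean [0.7059 0.2391 0.2306] zmax 0.2381 131
peg [0.651  0.2313] 8.2 [97.  21.4] mean [0.6556 0.2327 0.2061] zmax 0.2147 282
measure [0.3771 0.1263] -0.8 [63.5 60.8] mean [0.3736 0.1272 0.036 ] zmax 0.0445 679
side
box [0.4557 0.344 ] 72.2 [74.1 53.9] z 0.034 571 mean [0.4558 0.3463 0.0339]
box [0.3646 0.2539] -86.4 [74.6 52.5] z 0.0343 405 mean [0.3676 0.2516 0.0342]
box [0.4895 0.232 ] 75.0 [75.3 53.9] z 0.034 469 mean [0.4897 0.2355 0.0337]
box [0.447  0.0024] -79.4 [75.  49.7] z 0.0515 311 mean [0.4465 0.0067 0.0514]
knob [ 0.5087 -0.0723] 60.4 [29.7 27.5] mean [ 0.5095 -0.0717  0.128 ] zmax 0.1338 65
tab [0.6018 0.3659] -41.9 [33.1 12.1] mean [0.6001 0.3699 0.1748] zmax 0.1998 244
rest [0.6024 0.3658] -42.9 [100.8  61.8] mean [0.5988 0.3762 0.0461] zmax 0.0555 700
posttop [0.7055 0.2438] -84.1 [33.8 15.8] mean [0.7048 0.246  0.2259] zmax 0.2295 74
peg [0.6509 0.2338] 10.4 [98.  27.5] mean [0.6502 0.2377 0.2008] zmax 0.2147 286
measure [0.3743 0.1311] 89.4 [68.5 62.3] mean [0.3719 0.1372 0.0307] zmax 0.0375 438
[[-0.92, 0.39, 0.0], [0.39, 0.92, 0.0], [-0.0, 0.0, -1.0]] 1.5 0.09210460479930725
dial [0.54580308 0.0171156 ] 8.916336185477958 [ 1.  -0.4 -2.   0.6 -2.   0.9  3.   0.9 -2.2  2.4  0.8 -2.6 -0.4  0.6
  2.6 -0.4 -1.2  1.8  1.8 -3.2 -1.2 -0.9 -0.2  0.1]
```

```bash
cat >> h.py <<'E'
C=np.array([.5458,.0171]); YAW=np.radians(8.95)
def kpos(deg,z): t=YAW+np.radians(deg); return np.array([*(C+.1*np.array([np.cos(t),np.sin(t)])),z])
def pr(tag=""):
    s=env.sense(); print(tag,'t',round(s["t"],1),'ee',np.round(s["ee_pos"],4),'w',round(s["gripper_width"],4),'gf',round(float(np.max(s["grasp_force"])),1),'F',np.round(s["wrist_force"],1),'M',np.round(s["moment"],2),'j7',round(s["joint_positions"][6],2)); return s
def pose_yaw(pos,cy):
    """of the two equivalent yaws the one whose last joint is nearer to zero"""
    best=None
    for k in (0,np.pi):
        q=solver.inverse_kinematics(pos,down(cy+k))
        if q is not None and (best is None or abs(q[6])<best[0]): best=(abs(q[6]),cy+k)
    return down(best[1])
E
python3 - <<'E'
from h import *
s=env.sense(); p=np.array(s["ee_pos"]); 
for cy in (0,np.pi):
  print([ (None if q is None else np.round(q,2).tolist()) for q in (solver.inverse_kinematics(kpos(a,.112),down(cy)) for a in (-120,-60,0,60,120))])
p[2]=.34; env.movel(p,rate=.3)
R=pose_yaw(kpos(-120,.2),0)
env.reach(kpos(-120,.22),R); env.movel(kpos(-120,.099),rate=.12); pr()
effector.grasp(25); s=pr('grasp'); print(np.round(s['tcp_rot'],2).tolist())
P,_=cloud("side","pics/s1.png")
E
```

```text
[[-0.41, 0.43, 0.61, 2.05, -0.35, 0.77, 0.41], [-0.38, 0.57, 0.57, 1.81, -0.39, 0.87, 0.38], [-0.5, 0.62, 0.56, 1.72, -0.4, 0.91, 0.22], [-0.61, 0.52, 0.47, 1.86, -0.31, 0.84, 0.03], [-0.63, 0.36, 0.45, 2.09, -0.23, 0.73, -0.04]]
[[-0.86, 0.82, 1.35, 2.07, -0.94, 1.09, -2.18], [-0.79, 0.98, 1.34, 1.83, -1.03, 1.24, -2.26], [0.68, 1.07, -1.33, 1.64, 1.07, 1.33, 2.3], [-0.1, 0.5, -0.19, 1.82, 0.13, 0.83, 2.79], [-0.14, 0.36, -0.14, 2.06, 0.07, 0.73, 2.81]]
 t 5.8 ee [ 0.5104 -0.0764  0.0996] w 0.0919 gf 0.0 F [-0.2 -0.3 -0.3] M [-0.06  0.07  0.02] j7 0.47
grasp t 6.8 ee [ 0.5099 -0.0763  0.099 ] w 0.0297 gf 25.0 F [ 0.1 -1.  -0.7] M [-0.08  0.04  0.01] j7 0.47
[[0.0, 1.0, 0.0], [1.0, -0.0, -0.0], [-0.0, 0.0, -1.0]]
```

View pics/s1.png

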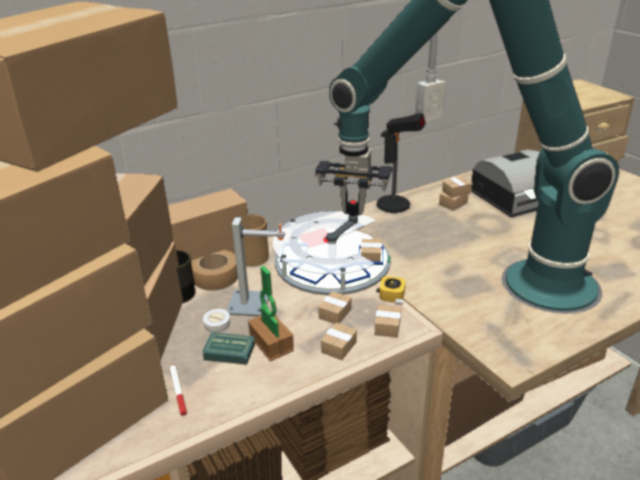

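The gripper holds the knob at (352,212) with almost no side load, so the dial estimate fits. Next I index one hole.

```bash
cat >> h.py <<'E'
def grab_knob(a):
    env.reach(kpos(a,.2),pose_yaw(kpos(a,.2),0)); env.movel(kpos(a,.099),rate=.12); effector.grasp(25)
def index(a0,a1):
    """knob held at hole a0 (deg): lift, swing to a1, lower, let go, go up"""
    env.movel(kpos(a0,.112),rate=.05); pr('lifted')
    n=int(round((a1-a0)/10)) 
    for i in range(1,n+1): env.movel(kpos(a0+(a1-a0)*i/n,.112),rate=.08)
    pr('swung'); env.movel(kpos(a1,.1),rate=.05); pr('lowered'); effector.release(); pr('free')
    env.movel(kpos(a1,.2),rate=.25)
def see_knob(a):
    P,_=cloud("top"); q=near(P,kpos(a,0)[:2],.03,.12,.16)
    print('knob',rect(q)[0].round(4) if len(q) else None,'exp',kpos(a,0)[:2].round(4),'z',np.median(q[:,2]).round(4),len(q))
E
python3 - <<'E'
from h import *
index(-120,-60)
s=env.sense(); p=np.array(s["ee_pos"]); env.reach([.42,.25,.3],pose_yaw([.42,.25,.3],np.radians(75))); see_knob(-60); pr()
P,_=cloud("top","pics/t2.png")
E
```

```text
lifted t 7.2 ee [ 0.5093 -0.076   0.1118] w 0.0297 gf 25.0 F [-0.8  1.3 -9.6] M [-0.01  0.1  -0.01] j7 0.46
swung t 9.4 ee [ 0.6095 -0.0598  0.112 ] w 0.0295 gf 25.0 F [ 0.8 -0.1 -9. ] M [0.08 0.   0.04] j7 0.42
lowered t 9.8 ee [ 0.6085 -0.0607  0.0998] w 0.0294 gf 25.0 F [-0.9  1.  -7.8] M [ 0.19  0.17 -0.  ] j7 0.43
free t 10.8 ee [ 0.6087 -0.0607  0.1   ] w 0.0918 gf 0.0 F [-0.9 -0.4  0.3] M [-0.06  0.06 -0.03] j7 0.43
knob [ 0.6084 -0.0625] exp [ 0.6087 -0.0607] z 0.1332 159
 t 12.8 ee [0.4208 0.2488 0.2996] w 0.092 gf 0.0 F [ 0.4 -0.3  0. ] M [0.04 0.03 0.02] j7 0.76
```

View pics/t2.png

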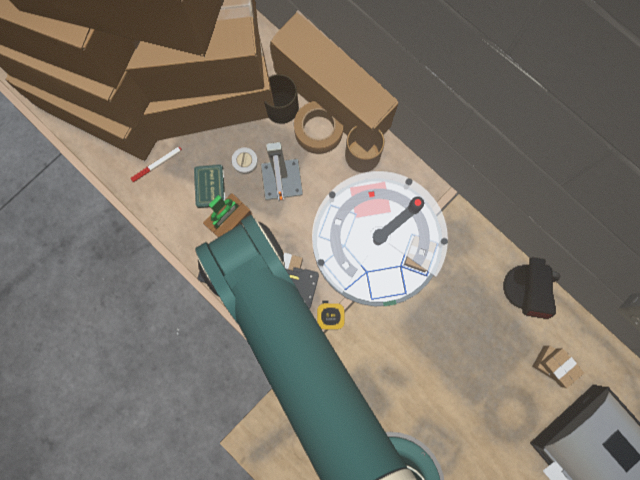

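The crank is now at (418,203), at the next hole, and the empty bay b lies under the window at (387,283). The arm hides the boxes, so I will look with it over the dial and then pick.

```bash
cat >> h.py <<'E'
BAY=kpos(180,0)[:2]; RB=YAW+np.pi/2
def park(): p=[*BAY,.25]; env.reach(p,pose_yaw(p,RB))
def boxes():
    """loose boxes from the top camera: list of (centre, yaw of 68 mm side)"""
    P,_=cloud("top"); M=(P[:,:,2]>.029)&(P[:,:,2]<.046)&(P[:,:,0]>.3)&(P[:,:,0]<.56)&(P[:,:,1]>.16)&(P[:,:,1]<.46)
    n,L,st,_=cv2.connectedComponentsWithStats(M.astype(np.uint8),connectivity=4); out=[]
    for k in range(1,n):
        if st[k,4]>250:
            r=rect(P[L==k]); print('box',r[0].round(4),np.degrees(r[1]).round(1),np.round(r[2:],1),st[k,4])
            out.append((r[0]+[0,.0015],r[1]))
    return out
def pick(c,a):
    R=pose_yaw([*c,.1],a); env.reach([*c,.16],R); env.movel([*c,.017],rate=.15); effector.grasp(25); s=pr('picked')
    env.movel([*c,.16],rate=.25)
    return pr('up')["gripper_width"]
def place():
    R=pose_yaw([*BAY,.1],RB); env.reach([*BAY,.16],R); env.movel([*BAY,.07],rate=.2); env.movel([*BAY,.0365],rate=.05); pr('placed')
    effector.release(); pr('open'); env.movel([*BAY,.25],rate=.25)
def see_bay():
    P,_=cloud("side"); q=near(P,BAY,.055,.044,.062); print('in bay',rect(q)[0].round(4) if len(q)>9 else None,'exp',BAY.round(4),'z',np.median(q[:,2]).round(4),len(q))
E
python3 - <<'E'
from h import *
park(); B=boxes()
c,a=min(B,key=lambda b:np.hypot(*(b[0]-[.49,.23])))
if pick(c,a)>.06: place(); see_bay()
E
```

```text
box [0.4907 0.2291] 74.6 [68.7 52.2] 686
box [0.4571 0.3397] 73.6 [68.8 52.5] 701
box [0.3654 0.2491] -88.4 [67.8 52.5] 714
picked t 18.4 ee [0.4909 0.2307 0.0175] w 0.068 gf 25.0 F [-0.3 -1.7  5.4] M [-0.1   0.21  0.02] j7 1.03
up t 19.1 ee [0.4897 0.2303 0.1588] w 0.0682 gf 25.0 F [-0.3 -0.4 -2.3] M [ 0.03  0.02 -0.04] j7 0.95
placed t 22.4 ee [0.4471 0.0013 0.0365] w 0.0679 gf 25.0 F [ 0.5  0.5 -0.6] M [-0.    0.14  0.02] j7 -0.86
open t 22.9 ee [0.4471 0.0016 0.0366] w 0.0921 gf 0.0 F [ 0.5  0.1 -0.4] M [-0.03  0.17 -0.04] j7 -0.86
in bay [0.4479 0.0046] exp [0.447  0.0015] z 0.0515 332
```

```bash
python3 - <<'E'
from h import *
grab_knob(-60); index(-60,0); park(); see_knob(0); B=boxes()
c,a=min(B,key=lambda b:np.hypot(*(b[0]-[.457,.341])))
if pick(c,a)>.06: place(); see_bay(); cloud("top","pics/t3.png")
E
```

```text
lifted t 27.8 ee [ 0.6081 -0.0608  0.1116] w 0.0295 gf 25.0 F [ 0.5 -0.8 -9.5] M [-0.45 -0.16 -0.06] j7 0.44
swung t 30.0 ee [0.6443 0.034  0.1118] w 0.0293 gf 25.0 F [ 0.1  0.5 -9.6] M [ 0.08  0.04 -0.02] j7 0.28
lowered t 30.4 ee [0.6446 0.0323 0.0998] w 0.0296 gf 25.0 F [-2.1  0.  -6.3] M [-0.01  0.29  0.03] j7 0.29
free t 31.4 ee [0.6446 0.0327 0.1   ] w 0.092 gf 0.0 F [-0.1 -0.5  0.1] M [-0.02  0.01 -0.02] j7 0.29
knob [0.645  0.0294] exp [0.6446 0.0327] z 0.133 160
box [0.4572 0.3399] 74.2 [69.  52.4] 698
box [0.3656 0.2494] -87.4 [68.2 52.3] 712
picked t 36.9 ee [0.4573 0.3416 0.0175] w 0.0676 gf 25.0 F [-1.4 -0.4  5.1] M [-0.18  0.22  0.01] j7 0.94
up t 37.6 ee [0.4561 0.341  0.1587] w 0.0683 gf 25.0 F [-1.5 -0.2 -2.4] M [-0.02  0.04  0.04] j7 0.83
placed t 40.6 ee [0.4471 0.0013 0.0365] w 0.068 gf 25.0 F [ 0.1  0.9 -1.6] M [-0.02  0.13 -0.02] j7 -0.72
open t 41.1 ee [0.4471 0.0016 0.0366] w 0.0918 gf 0.0 F [ 0.6 -0.2  0.3] M [-0.03  0.18  0.03] j7 -0.72
in bay [0.4524 0.    ] exp [0.447  0.0015] z 0.0518 343
```

View pics/t3.png

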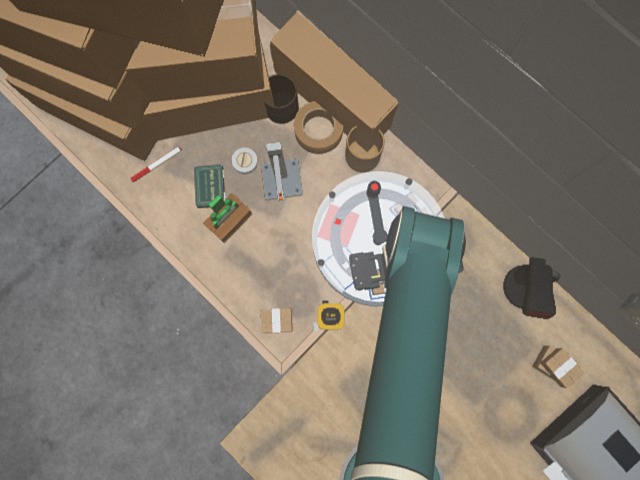

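The crank is at (373,188), hole 0. One loose box remains at (276,320), and the hand hides bay c. Next come the third box and the last index.

```bash
python3 - <<'E'
from h import *
grab_knob(0); index(0,60); park(); see_knob(60); B=boxes()
if B and pick(*B[0])>.06:
    place(); see_bay(); env.reach([.35,.35,.35],down(np.pi/2)) ; cloud("top","pics/t4.png")
E
```

```text
lifted t 45.8 ee [0.6445 0.0328 0.1117] w 0.0298 gf 25.0 F [ 3.2 -0.9 -9.2] M [-0.04 -0.73 -0.02] j7 0.19
swung t 48.0 ee [0.5811 0.1114 0.112 ] w 0.0295 gf 25.0 F [ 0.8  5.8 -9.6] M [ 1.33 -0.38  0.02] j7 0.05
lowered t 48.4 ee [0.5819 0.1111 0.0999] w 0.0292 gf 25.0 F [ 1.1  6.3 -7.4] M [ 1.33 -0.36 -0.05] j7 0.06
free t 49.4 ee [0.5817 0.1104 0.1   ] w 0.0919 gf 0.0 F [ 0.4  1.2 -0.3] M [-0.09  0.04 -0.02] j7 0.06
knob [0.5818 0.1079] exp [0.5817 0.1104] z 0.1333 151
box [0.3655 0.2491] -87.6 [68.  52.1] 710
picked t 55.0 ee [0.3657 0.2509 0.0174] w 0.0677 gf 25.0 F [-1.8 -0.   6.2] M [0.03 0.21 0.05] j7 1.31
up t 55.7 ee [0.3646 0.2502 0.1591] w 0.0675 gf 25.0 F [ 0.2  0.2 -2. ] M [0.03 0.03 0.05] j7 1.09
placed t 59.0 ee [0.4471 0.0013 0.0365] w 0.0682 gf 25.0 F [ 0.8 -0.6 -1.4] M [-0.05  0.12 -0.  ] j7 -0.77
open t 59.5 ee [0.4471 0.0016 0.0366] w 0.0921 gf 0.0 F [-1.   0.5  0.1] M [-0.09  0.15  0.06] j7 -0.77
in bay [ 0.4502 -0.0019] exp [0.447  0.0015] z 0.0512 330
```

View pics/t4.png

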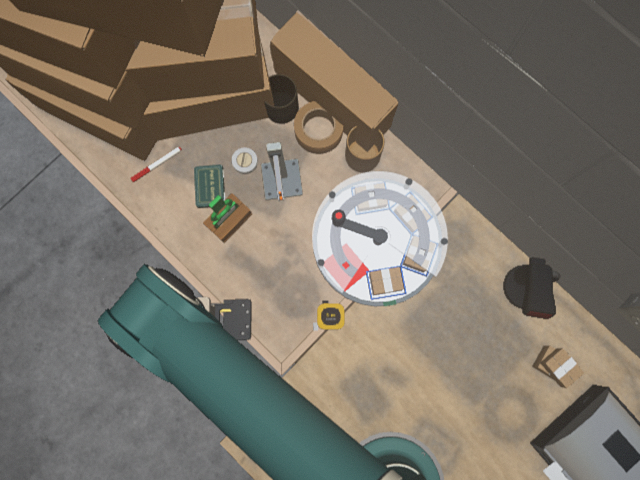

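All bays are loaded: bay d is in the window at (387,282), the others are under the hood, and the crank is at (338,216). I index to the last hole and measure the tag and peg again.

```bash
python3 - <<'E'
from h import *
grab_knob(60); index(60,120); pr()
env.reach([.35,.05,.4],pose_yaw([.35,.05,.4],RB)); see_knob(120)
for c in ("top","side"):
    P,_=cloud(c,f"pics/{c}5.png")
    for n,xy,r,z0,z1 in (('tab',(.602,.364),.03,.165,.21),('eyering',(.602,.364),.06,.09,.14),('rest',(.602,.364),.075,.04,.056),('post',(.705,.242),.04,.22,.24),('peg',(.66,.235),.038,.195,.215)):
        q=near(P,xy,r,z0,z1); R=rect(q); u,s,v=np.linalg.svd(q[:,:2]-q[:,:2].mean(0),full_matrices=False)
        print(c,n,R[0].round(4),np.degrees(R[1]).round(1),np.round(R[2:],1),'mean',q.mean(0).round(4),'pca',np.degrees(np.arctan(v[0,1]/v[0,0])).round(1),len(q))
    print([ (n,np.round(tip_of(c,n)[0]["at"],4)) for n in ("tag_eye","peg_tip","tag","peg_stand","tag_rest") if tip_of(c,n)])
im=cv2.imread("pics/side5.png"); cv2.imwrite("pics/side5c.png",cv2.resize(im[180:360,180:400],None,fx=3,fy=3))
E
```

```text
lifted t 66.0 ee [0.5811 0.1106 0.1116] w 0.0295 gf 25.0 F [ 0.4  1.9 -9. ] M [ 0.46 -0.06 -0.  ] j7 -0.29
swung t 68.2 ee [0.4826 0.0946 0.1119] w 0.029 gf 25.0 F [-2.4  2.5 -9.2] M [0.64 0.79 0.03] j7 -0.31
lowered t 68.6 ee [0.4834 0.0952 0.0998] w 0.0294 gf 25.0 F [-2.5  4.3 -7. ] M [0.72 0.61 0.02] j7 -0.31
free t 69.6 ee [0.4829 0.0949 0.1   ] w 0.092 gf 0.0 F [0.6 0.3 0.1] M [-0.06  0.08 -0.03] j7 -0.31
 t 70.2 ee [0.4828 0.0948 0.2003] w 0.0916 gf 0.0 F [-0.6 -0.4 -0.6] M [-0.07  0.1  -0.04] j7 -0.29
knob [0.4842 0.0936] exp [0.4829 0.0949] z 0.1329 160
top tab [0.6024 0.3617] -47.1 [30.1 11.9] mean [0.6009 0.3608 0.1913] pca -44.6 134
top eyering [0.6033 0.3613] -42.7 [63.1 12. ] mean [0.6018 0.3611 0.1121] pca -43.5 164
top rest [0.6025 0.3614] -44.4 [95.7 60.8] mean [0.5966 0.3571 0.0493] pca -47.0 710
top post [0.7074 0.2392] -83.2 [29.9 18. ] mean [0.706  0.2392 0.2306] pca -84.8 130
top peg [0.6609 0.231 ] 10.5 [75.  20.1] mean [0.6628 0.2336 0.2067] pca 7.0 222
[('tag_eye', array([0.6002, 0.3624, 0.1127])), ('peg_tip', array([0.6094, 0.2298, 0.1988])), ('tag', array([0.6009, 0.3646, 0.0102])), ('peg_stand', array([0.6957, 0.2386, 0.001 ])), ('tag_rest', array([0.6047, 0.3661, 0.0046]))]
side tab [0.6032 0.3652] -42.1 [34.  12.7] mean [0.6002 0.3695 0.184 ] pca -37.9 165
side eyering [0.6014 0.3652] -43.3 [63.7 11.9] mean [0.6001 0.3688 0.1138] pca -42.8 212
side rest [0.6015 0.3658] -44.5 [100.9  62.5] mean [0.5987 0.3761 0.0462] pca -30.0 689
side post [0.7057 0.2433] -82.1 [31.1 14.7] mean [0.7047 0.246  0.2263] pca -86.6 71
side peg [0.6598 0.2383] 5.6 [74.7 22. ] mean [0.6611 0.2396 0.2016] pca 7.7 184
[('tag_eye', array([0.6028, 0.3627, 0.1142])), ('peg_tip', array([0.6087, 0.2318, 0.1968])), ('tag', array([0.6033, 0.3593, 0.0093])), ('peg_stand', array([0.6994, 0.2384, 0.0037])), ('tag_rest', array([0.4837, 0.0942, 0.1304]))]
```

View pics/side5c.png

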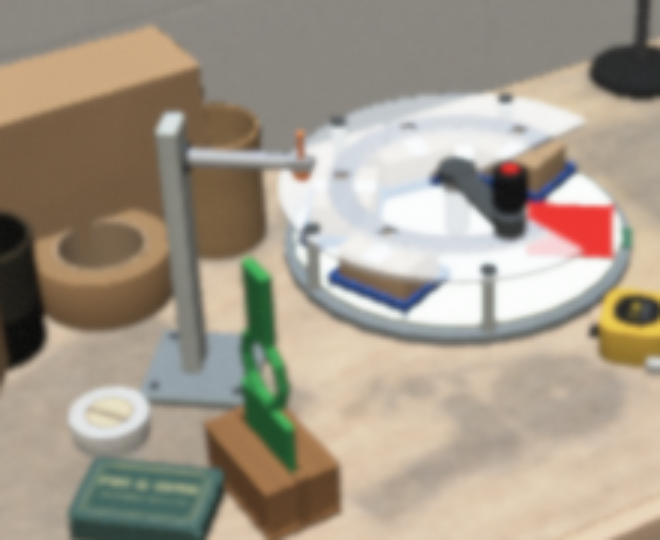

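The plunger is home at the last hole and the red blank lies under the window. The tag stands in its rest at about (265,370) in the crop, and the peg, with its keeper upright, is at (300,155). Next I take the tag.

```bash
cat >> h.py <<'E'
TAG=np.array([.602,.363]); TY=np.radians(-43.7); PY=np.radians(7.5); TIP=np.array([.611,.2298]); U=np.array([np.cos(PY),np.sin(PY)])
E
python3 - <<'E'
from h import *
def J(k): return [solver.inverse_kinematics(p,down(a+k)) for p,a in (([*TAG,.156],TY),([*(TIP-.06*U),.24],PY-np.pi/2),([*(TIP+.048*U),.236],PY-np.pi/2))]
opts=[(k,J(k)) for k in (0,np.pi)]
for k,j in opts: print(k,[None if q is None else np.round(q,2).tolist() for q in j])
k=min((o for o in opts if all(q is not None for q in o[1])),key=lambda o:max(abs(q[6]) for q in o[1]))[0]; print(k)
RT,RP=down(TY+k),down(PY-np.pi/2+k)
env.reach([*TAG,.33],RT); env.movel([*TAG,.156],rate=.12); effector.grasp(40); pr('tag')
env.movel([*TAG,.262],rate=.1); pr('up')
env.movel([.53,.33,.262],RP,rate=.12); env.movel([*(TIP-.06*U),.262],RP,rate=.12); env.movel([*(TIP-.06*U),.236],RP,rate=.1); pr('pre')
for c in ("side","top"):
    P,_=cloud(c,f"pics/{c}6.png"); print([ (n,[(np.round(r["at"],4),r["score"]) for r in tip_of(c,n)[:2]]) for n in ("tag_eye","peg_tip","tag")])
    q=near(P,TIP-.06*U,.06,.09,.225); q=q[q[:,0]<.59]; R=rect(q); print(R[0].round(4),np.degrees(R[1]).round(1),np.round(R[2:],1),q[:,2].min(),len(q))
im=cv2.imread("pics/side6.png"); cv2.imwrite("pics/side6c.png",cv2.resize(im[140:340,200:420],None,fx=3,fy=3))
E
```

```text
0 [[-0.44, 0.63, -0.22, 1.5, 0.15, 1.04, -1.46], [-1.33, 0.7, 1.35, 1.77, -0.72, 1.28, -1.23], [-1.12, 0.91, 1.34, 1.5, -0.89, 1.44, -1.19]]
3.141592653589793 [[-0.34, 0.65, -0.38, 1.49, 0.26, 1.05, 1.6], [-0.16, 0.38, -0.35, 1.7, 0.14, 1.09, 1.14], [-0.17, 0.56, -0.33, 1.43, 0.19, 1.18, 1.17]]
0
tag t 78.0 ee [0.602  0.363  0.1559] w 0.0294 gf 40.0 F [ 0.3  1.  -0.4] M [-0.    0.06 -0.  ] j7 -1.5
up t 79.2 ee [0.6016 0.3627 0.261 ] w 0.0297 gf 40.0 F [ 0.1  0.2 -0.9] M [-0.02  0.15 -0.04] j7 -1.47
pre t 81.5 ee [0.5511 0.2224 0.2356] w 0.0299 gf 40.0 F [-0.1 -0.2 -1. ] M [0.01 0.11 0.01] j7 -1.93
[('tag_eye', [(array([0.5518, 0.2208, 0.1933]), 0.59)]), ('peg_tip', [(array([0.6098, 0.2333, 0.1978]), 0.97)]), ('tag', [(array([0.5481, 0.2168, 0.088 ]), 0.72)])]
[0.5513 0.2258] -81.5 [76.1  9.5] 0.09010033751421309 376
[('tag_eye', []), ('peg_tip', []), ('tag', [])]Traceback (most recent call last):
  File "<stdin>", line 12, in <module>
    return umr_minimum(a, axis, None, out, keepdims, initial, where)
ValueError: zero-size array to reduction operation minimum which has no identity
```

```bash
python3 - <<'E'
from h import *
for d in (-.02,.0,.015,.03,.05): env.movel([*(TIP+d*U),.236],rate=.06); pr(d)
env.pause(.3); P,_=cloud("side","pics/side7.png"); print([(n,[(np.round(r["at"],4),r["score"]) for r in tip_of("side",n)[:2]]) for n in ("tag_eye","peg_tip")])
im=cv2.imread("pics/side7.png"); cv2.imwrite("pics/side7c.png",cv2.resize(im[140:340,200:420],None,fx=3,fy=3))
E
```

```text
-0.02 t 82.8 ee [0.5909 0.2272 0.2358] w 0.0298 gf 40.0 F [-0.6  0.4 -0.9] M [-0.02  0.16  0.01] j7 -1.92
0.0 t 83.2 ee [0.6111 0.2298 0.2357] w 0.0301 gf 40.0 F [-0.6  0.9 -0.2] M [-0.04  0.16 -0.  ] j7 -1.91
0.015 t 83.6 ee [0.6262 0.2317 0.2358] w 0.0298 gf 40.0 F [-0.1  0.5 -0.8] M [-0.03  0.18  0.01] j7 -1.9
0.03 t 84.0 ee [0.6409 0.2337 0.2357] w 0.0297 gf 40.0 F [-0.1  0.5 -0.8] M [0.03 0.15 0.06] j7 -1.89
0.05 t 84.5 ee [0.6606 0.2363 0.2357] w 0.0296 gf 40.0 F [ 0.4 -0.  -0.9] M [0.03 0.18 0.01] j7 -1.89
[('tag_eye', []), ('peg_tip', [(array([0.6092, 0.23  , 0.1936]), 0.65)])]
```

View pics/side7c.png

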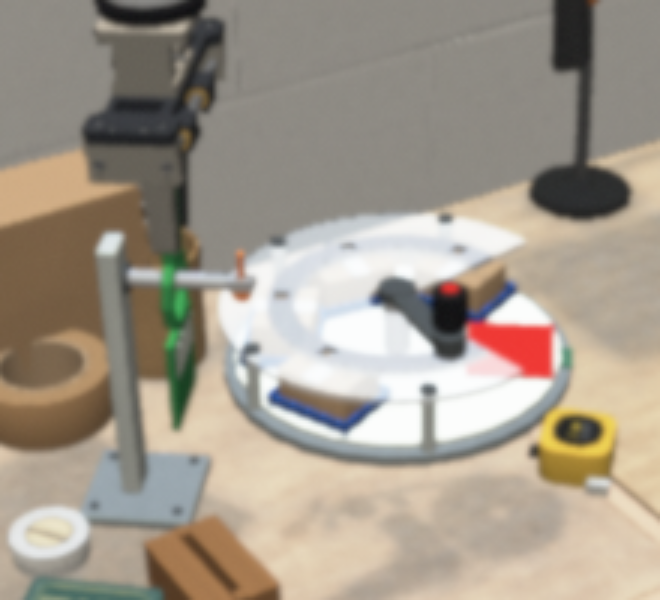

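The tag's eye is on the peg at (175,285), behind the upright keeper at (240,270). I lower it until it bears on the peg, then let go.

```bash
python3 - <<'E'
from h import *
p=TIP+.05*U
for z in (.231,.229,.2275,.226):
    env.movel([*p,z],rate=.03); s=pr(z)
    if s["wrist_force"][2]>1.0: break
effector.release(); env.pause(.8); pr('open'); s=env.sense()
env.movel([*p,.34],rate=.1); env.reach([.40,.1,.42],pose_yaw([.4,.1,.42],RB)); env.pause(1); pr()
P,_=cloud("side","pics/side8.png"); print([(n,[(np.round(r["at"],4),r["score"]) for r in tip_of("side",n)[:2]]) for n in ("tag_eye","peg_tip")])
see_knob(120)
im=cv2.imread("pics/side8.png"); cv2.imwrite("pics/side8c.png",cv2.resize(im[160:360,190:410],None,fx=3,fy=3))
E
```

```text
0.231 t 85.3 ee [0.6603 0.2362 0.2305] w 0.0299 gf 40.0 F [-0.1 -0.5 -0.8] M [ 0.02  0.15 -0.  ] j7 -1.89
0.229 t 85.5 ee [0.6605 0.2363 0.2288] w 0.0295 gf 40.0 F [-0.6  0.1 -1.1] M [0.02 0.12 0.01] j7 -1.89
0.2275 t 85.8 ee [0.6608 0.2364 0.2279] w 0.0296 gf 40.0 F [1.  0.3 1.3] M [0.02 0.1  0.01] j7 -1.89
open t 87.6 ee [0.6606 0.2363 0.2275] w 0.0916 gf 0.0 F [ 0.2 -0.7 -0.4] M [-0.04  0.2  -0.01] j7 -1.89
 t 92.5 ee [0.4  0.1  0.42] w 0.0919 gf 0.0 F [-0.5 -1.2  0.1] M [ 0.04 -0.01  0.  ] j7 1.2
[('tag_eye', [(array([0.6641, 0.2331, 0.185 ]), 0.56), (array([0.546 , 0.0191, 0.001 ]), 0.37)]), ('peg_tip', [(array([0.6087, 0.2301, 0.1967]), 0.97)])]
knob None exp [0.4829 0.0949] z nan 0
  return _methods._mean(a, axis=axis, dtype=dtype,
  ret = ret.dtype.type(ret / rcount)
```

View pics/side8c.png

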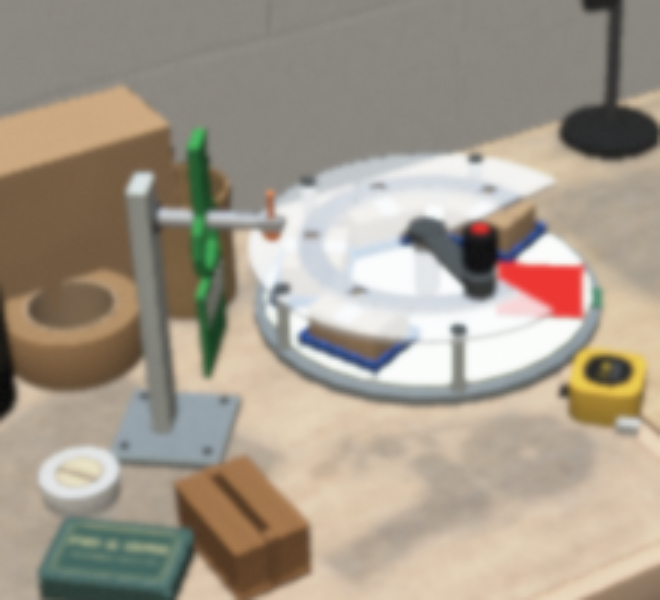

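The tag hangs on the peg at (205,220) behind the upright keeper at (270,215). The dial is parked with the red blank in the window at (545,290). I hand in now.

```bash
python3 -c "
from h import *
env.pause(.5); print(workorder.finish_job())"
```

```text
the job is handed in; nothing more can be done
None
```

I handed the job in at about 93 s; no verdict came back. By camera and sensor checks, all three boxes are in bays b, c and d, the dial is parked on the red blank with the plunger home, and the tag hangs on the peg behind the upright keeper.

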